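Pack the measured worm gears and shut the case

TASK

The gear parts on the freely turning rotary table have been measured: lift each one off and lay it gently in the open transport case, the worm wheels flat with the hub up in the bay beside the hinge and the worms lying down in the bay on the catch side. When all the parts are in, swing the lid down and press it until the catch snaps and it is fully shut. There may be four or five parts; do not drop or fling any, and leave the other things on the bench where they are.

Things in the scene. Friction and masses are not known exactly. Their poses are not given: they have to be found in the camera images.
- wheel0_c (a point): bronze worm wheel (a flat gear with a hub) lying flat on the rotary table, hub up: toothed disc 62 mm across and 18 mm high at the bottom, above it a round hub 32 mm across up to 48 mm; about 0.33 kg. Point on its axis, 24 mm above its underside; z points up along the hub. Lift it by the hub. May be absent
- wheel1_c (a point): bronze worm wheel (a flat gear with a hub) lying flat on the rotary table, hub up: toothed disc 62 mm across and 18 mm high at the bottom, above it a round hub 32 mm across up to 48 mm; about 0.33 kg. Point on its axis, 24 mm above its underside; z points up along the hub. Lift it by the hub. May be absent
- wheel2_c (a point): bronze worm wheel (a flat gear with a hub) lying flat on the rotary table, hub up: toothed disc 62 mm across and 18 mm high at the bottom, above it a round hub 32 mm across up to 48 mm; about 0.33 kg. Point on its axis, 24 mm above its underside; z points up along the hub. Lift it by the hub. May be absent
- worm0_c (a point): steel worm lying on the rotary table: a 25 mm thick threaded shaft (27 mm over the threads as seen) between two square bearing blocks, 40 x 40 mm and 14 mm thick, centred 37 mm either side of the middle; 100 mm long over the shaft's ends; about 0.33 kg. Point at its middle, 20 mm above what it lies on; x points along the shaft. The 60 mm of shaft between the blocks is where to hold it, from above, across x. It lies equally well on any of the blocks' four sides. May be absent
- worm1_c (a point): steel worm lying on the rotary table: a 25 mm thick threaded shaft (27 mm over the threads as seen) between two square bearing blocks, 40 x 40 mm and 14 mm thick, centred 37 mm either side of the middle; 100 mm long over the shaft's ends; about 0.33 kg. Point at its middle, 20 mm above what it lies on; x points along the shaft. The 60 mm of shaft between the blocks is where to hold it, from above, across x. It lies equally well on any of the blocks' four sides. May be absent
- platter_top (a point): centre of the top face of the round aluminium rotary table, 45 mm above the bench, 320 mm across, with a 36 mm boss 8 mm high in the middle. It turns freely about the vertical on its bearing, nothing drives or holds it, and it swings away under any sideways push
- platter (a joint): angle of the rotary table (rad, any value)
- case: black hard-plastic transport case fixed to the bench, 224 mm (its x) by 272 mm (its y) by 62 mm high without lid, walls and floor 6 mm. Origin at the middle of its underside; x points to the hinge side, y along its length (roughly away from the robot). A divider 6 mm thick along y at x = 7 mm, 26 mm high above the floor, parts two bays 260 mm long (y): 96 mm wide (x) on the hinge side, 110 mm wide on the other
- wheel_bay (a point): middle of the floor (6 mm above the bench) of the bay on the hinge side, for the wheels
- worm_bay (a point): middle of the floor of the bay on the side away from the hinge, where the catch is, for the worms
- lid (a joint): lid of the case: angle in rad, 0 shut, about 1.57 straight up, 1.9 the most; starts wide open. A stiff hinge (about 0.5 N m) holds it wherever it is left. In the last 0.06 rad (13 mm at the free edge) a spring catch resists (about 10 N at the free edge); past it, it snaps to 0 and holds the lid shut
- lid_hinge (a point): middle of the lid's hinge line, which runs along the case's y, 62 mm above the bench
- lid_press (a point): point in the middle of the lid's outer face, 206 mm from the hinge line, 18 mm short of the free edge, where to press. The lid is 8 mm thick and lies flat over the whole case when shut (outer face then 70 mm above the bench, but for ribs of 2 mm that end 25 mm behind this point); x as the case's x when shut, z out of the outer face. A steel catch tongue 40 mm wide hangs from the middle of the free edge, and stands 18 mm out from it
- oil: white plastic oil bottle, 48 mm across, 130 mm tall, a bystander; origin at its underside
- setting_ring: steel setting ring, 72 mm across, 22 mm high, a bystander; origin at its underside
- block_box: shut wooden gauge-block box, 70 x 120 x 40 mm, a bystander; origin at its underside
- micrometer: C-shaped micrometer lying down, about 105 x 75 mm, 16 mm high (origin on its frame's back), a bystander; origin at its underside
- caliper: sliding caliper lying down, 200 mm long, a bystander; origin at its underside
- arbor: bare steel arbor on a round flange, 90 mm across, 110 mm tall, a bystander; origin at its underside
Mind the look-alikes: they are no part of the job. Leave any red or turquoise look-alike of the part that bears wheel0_c alone.

How it is judged:
On the way, in this order (a step that is already met when the one before it is completed fails the run):
1. all the parts lie in their bays, the lid still open (x of wheel0_c in the frame of case between 0.02 and 0.11 m and y of wheel0_c in the frame of case between -0.13 and 0.13 m and z of wheel0_c in the frame of case between 0.015 and 0.038 m and angle between each of wheel0_c, wheel1_c, wheel2_c's own z axis and vertical below 0.2 rad and x of wheel1_c in the frame of case between 0.02 and 0.11 m and y of wheel1_c in the frame of case between -0.13 and 0.13 m and z of wheel1_c in the frame of case between 0.015 and 0.038 m and x of wheel2_c in the frame of case between 0.02 and 0.11 m and y of wheel2_c in the frame of case between -0.13 and 0.13 m and z of wheel2_c in the frame of case between 0.015 and 0.038 m and x of worm0_c in the frame of case between -0.11 and -0.005 m and y of worm0_c in the frame of case between -0.13 and 0.13 m and z of worm0_c in the frame of case between 0.015 and 0.034 m and angle between each of worm0_c, worm1_c's own x axis and vertical above 1.4 rad and x of worm1_c in the frame of case between -0.11 and -0.005 m and y of worm1_c in the frame of case between -0.13 and 0.13 m and z of worm1_c in the frame of case between 0.015 and 0.034 m and value of joint lid above 0.5 rad), for 0.2 s.
2. the lid is pressed shut past its catch (value of joint lid below 0.02 rad), for 0.2 s.
At the end, for the whole second after the job is handed in: Every part present lies on the floor of its bay (wheels in the hinge-side bay, within 0.2 rad of flat, hub up; worms in the catch-side bay, within 0.17 rad of level), and the lid is shut past its catch (under 0.02 rad) (x of wheel0_c in the frame of case between 0.02 and 0.11 m and y of wheel0_c in the frame of case between -0.13 and 0.13 m and z of wheel0_c in the frame of case between 0.015 and 0.038 m and angle between each of wheel0_c, wheel1_c, wheel2_c's own z axis and vertical below 0.2 rad and x of wheel1_c in the frame of case between 0.02 and 0.11 m and y of wheel1_c in the frame of case between -0.13 and 0.13 m and z of wheel1_c in the frame of case between 0.015 and 0.038 m and x of wheel2_c in the frame of case between 0.02 and 0.11 m and y of wheel2_c in the frame of case between -0.13 and 0.13 m and z of wheel2_c in the frame of case between 0.015 and 0.038 m and x of worm0_c in the frame of case between -0.11 and -0.005 m and y of worm0_c in the frame of case between -0.13 and 0.13 m and z of worm0_c in the frame of case between 0.015 and 0.034 m and angle between each of worm0_c, worm1_c's own x axis and vertical above 1.4 rad and x of worm1_c in the frame of case between -0.11 and -0.005 m and y of worm1_c in the frame of case between -0.13 and 0.13 m and z of worm1_c in the frame of case between 0.015 and 0.034 m and value of joint lid below 0.02 rad); the robot touches nothing.
It fails at once if a part is dropped or flung (faster than 1.2 m/s) (linear speed of any of wheel0, wheel1, wheel2, worm0, worm1 above 1.2 m/s).
It fails at once if a bystander is moved by more than 50 mm (distance of any of oil, setting_ring, block_box, micrometer, caliper, arbor from where it was at the start of the episode above 0.05 m).
Of wheel0, wheel1, wheel2, worm0, worm1 only 4 to 5 are there at a start; the rules pass over those that are not, and their reading is None.
At some moment in a run one of wheel0, wheel1, wheel2, worm0, worm1 may be knocked a few centimetres aside while the robot is not near it.
It also fails if it takes over 208 s, if anything falls off the work surface, if the arm or the gripper's body presses on something with over 40 N, if the wrist force passes 120 N, or if a joint passes its speed limit or range.

ROBOT

A 7-joint arm with a two-finger parallel gripper is mounted at the origin on the work surface. World frame = base frame: x ahead of the robot, y to its left, z up, the work surface at z = 0. Lengths are in m, angles in rad, forces in N, time in s.
With the tool pointing down it reaches from about 0.4 to 0.875 m from the base axis. Payload 4.4 kg.
Tool frame: the origin (TCP) lies at the very end of the fingers, on their centre line; the grasp point (between the pads) lies ctrl.hold_point_z behind it (ctrl.hold_point_z is the distance from the TCP to the grasp point, in m); z points along the fingers, x is the direction in which the jaws open and shut, and the axes are right-handed (so a half turn about z gives the same grasp; the last joint's range is limited). The gripper opens to 85 mm and grips with 20 to 120 N. Pads are 22 mm wide; open, the fingers measure 114 mm over their backs; the gripper's body (76 mm by 85 mm) begins 54 mm behind the grasp point. The pads swing forward as they close: fully open they stand 13 mm farther back than shut.
Start: joints at [-1.299, 0.628, 0.038, 1.517, -0.027, 0.996, -0.02], TCP at [0.215, 0.613, 0.231] pointing down, gripper open.
Joint ranges: [-3.06, 3.06], [-0.37, 2.12], [-1.25, 1.32], [0.18, 2.47], [-1.1, 4.24], [0.23, 1.98], [-2.94, 2.94]. Speed limits (rad/s): [2.57, 2.57, 3.14, 3.14, 3.14, 3.14, 3.14].

INTERFACE

Orientations are given as a 3x3 rotation matrix whose columns are the frame's x, y, z axes.
In Python, from rig import observe, vision, job_done, ctrl gives the robot as it stands. The module is installed in compiled form; this text tells all that it offers.
- The arm moves only by the tool jog_arm, never from a script. Its argument "commands" is a list of rows, each an object with "gripper": the finger opening in cm, from 0 to 8.54; "delta_pos": the shift along the tool's x, y, z in cm, a list of three; "roll": the turn about the tool's z in degrees. In form: [{"gripper": gripper, "delta_pos": [dx, dy, dz], "roll": roll}, ...]. A call has 1 to 20 rows; each row is the pose to reach, as a shift and turn from the pose measured when the call began, along the tool's axes at that moment; what a row does not reach only later rows make up. A row lasts 1/10 s, in which the tool goes at most 50 mm and 8.59 degrees, less where a joint would pass 70% of its speed; a pose out of reach is approached as far as the arm can. A call with a gripper value outside its range is refused whole. The fingers move at their own pace and stop on an object; "force" is the grip in N (left out, the last holds). Time passes only in rows, so rows that repeat a pose let the fingers close. It gives the time, the measured TCP pose, the force and the opening at its end, in the units of the state.
- observe(): the state, without advancing time (a new reading comes with each control period).
- vision.read_camera(name): name is "scene" or "top" or "wrist"; returns a dict with "frame" (384x512x3 uint8, blue, green, red), "mtx" (3x3 intrinsics, pixels), "extrinsics" (4x4, takes a point from camera to world coordinates); the wrist camera has in their place "mount" (4x4, takes a point from camera to tool coordinates, whose origin is the TCP and whose axes are the tool frame's). Camera axes: x right, y up, looking along -z (the intrinsics and any distortion apply to the point x, -y, -z); pixel columns grow to the right and rows downward; lengths in m; the calibration is good to about 2 mm. A picture is of the moment at which its call begins: read the wrist's pose just before it. There is no depth.
- job_done(): hands the job in, once; it reports no verdict.
Trained networks look in the newest picture that a camera, given by its name, has taken for a name from the list of things; names that differ only in an ending like _2 or _b are one class to them, and where a whole thing is asked for, a point or a joint stands for the part that bears it (a point fixed in the world has none). Each returns a list of dicts, best first, with "score" (0 to 1); they miss things now and then, are a little off and sometimes report something else, mostly with a low value. They report only what shows in the picture. A call takes as long as a camera call. They do not tell look-alikes from the thing itself.
- vision.regions_of(camera, thing): "region" (384x512 bool, what is visible of it) and "extent" ([left, top, right, bottom] in pixels, round what is visible of it).
The state is a dict: "clock": time; "joint_pos": joint angles; "joint_velocities": joint speeds; "joint_efforts": joint torques, N m; "eef_pos": TCP position; "orientation": TCP orientation; "force": force on the tool from outside, world axes, zero at the start; "wrist_torque": the same for the moment, N m; "gripper_width": finger opening in m.
Only numpy, scipy, OpenCV 4.12 (cv2) and the standard library are available. Lean on these libraries where they do the work, as an engineer would, in place of code of your own. Each camera call takes 0.05 s, during which the arm holds its last target. There are 200 camera calls.

## Working session

There is one attempt and no reset: what is moved stays moved. The work goes in short steps, Python scripts to look and compute and a tool call to move; the robot and the scene stay as the last step left them, time stands still between calls to the robot, and variables do not carry over. Pictures are saved under pics/ and viewed, on a budget of 14 in all, crops included, one or two more only if the job needs it, and the job is handed in when it is done.

Besides the shell and the picture viewer there is one more tool, called after "Request:" by a JSON object that holds its "method" and its "body". jog_arm: Moves the arm, as the interface text tells. Its arguments: {"type":"object","properties":{"commands":{"type":"array"},"force":{"type":"number"}},"required":["commands"]}

```bash
mkdir -p pics; ls; cat > look.py <<'E'
import sys,cv2,numpy as np
from rig import observe,vision,ctrl
s=observe(); print(s['clock'],s['eef_pos'],np.round(s['orientation'],3).tolist(),s['gripper_width'],ctrl.hold_point_z)
fs=[]
for n in ('scene','top'):
    r=vision.read_camera(n); cv2.imwrite(f'pics/raw_{n}.png',r['frame']); print(n,r['mtx'].tolist(),np.round(r['extrinsics'],3).tolist(), [k for k in r])
    fs.append(r['frame'])
    for t in ('wheel0_c','worm0_c','platter_top','case','lid_press','oil'):
        print(n,t,[(round(d['score'],2),list(np.round(d['extent']))) for d in vision.regions_of(n,t)])
    cv2.imwrite(f'pics/{n}0.png',cv2.resize(r['frame'],(800,600)))
E
python3 look.py
```

```text
pics
0.0 [0.21521768 0.61266993 0.2304026 ] [[0.331, 0.943, -0.001], [0.943, -0.331, -0.002], [-0.002, 0.0, -1.0]] 0.08520042351683031 0.0187
scene [[375.60315811046695, 0.0, 253.68154363465152], [0.0, 375.60315811046695, 189.38002107203914], [0.0, 0.0, 1.0]] [[-0.86, -0.392, 0.327, 0.874], [0.511, -0.664, 0.547, 0.692], [0.003, 0.637, 0.771, 0.906], [0.0, 0.0, 0.0, 1.0]] ['frame', 'mtx', 'extrinsics']
scene wheel0_c [(0.93, [np.float64(371.0), np.float64(214.0), np.float64(394.0), np.float64(236.0)]), (0.74, [np.float64(247.0), np.float64(233.0), np.float64(272.0), np.float64(257.0)]), (0.58, [np.float64(295.0), np.float64(224.0), np.float64(314.0), np.float64(253.0)]), (0.55, [np.float64(412.0), np.float64(281.0), np.float64(436.0), np.float64(303.0)])]
scene worm0_c [(0.96, [np.float64(226.0), np.float64(199.0), np.float64(248.0), np.float64(235.0)]), (0.72, [np.float64(248.0), np.float64(234.0), np.float64(272.0), np.float64(258.0)]), (0.63, [np.float64(293.0), np.float64(222.0), np.float64(314.0), np.float64(251.0)])]
scene platter_top [(0.68, [np.float64(211.0), np.float64(180.
[... 1177 characters left out ...]
loat64(212.0), np.float64(219.0)]), (0.27, [np.float64(146.0), np.float64(142.0), np.float64(177.0), np.float64(172.0)])]
top worm0_c [(0.61, [np.float64(234.0), np.float64(155.0), np.float64(261.0), np.float64(187.0)])]
top platter_top [(0.92, [np.float64(177.0), np.float64(150.0), np.float64(281.0), np.float64(248.0)]), (0.29, [np.float64(331.0), np.float64(107.0), np.float64(353.0), np.float64(128.0)])]
top case [(0.8, [np.float64(306.0), np.float64(135.0), np.float64(432.0), np.float64(246.0)])]
top lid_press [(0.76, [np.float64(380.0), np.float64(132.0), np.float64(430.0), np.float64(238.0)])]
top oil [(0.65, [np.float64(307.0), np.float64(132.0), np.float64(430.0), np.float64(244.0)])]
```

View pics/scene0.png

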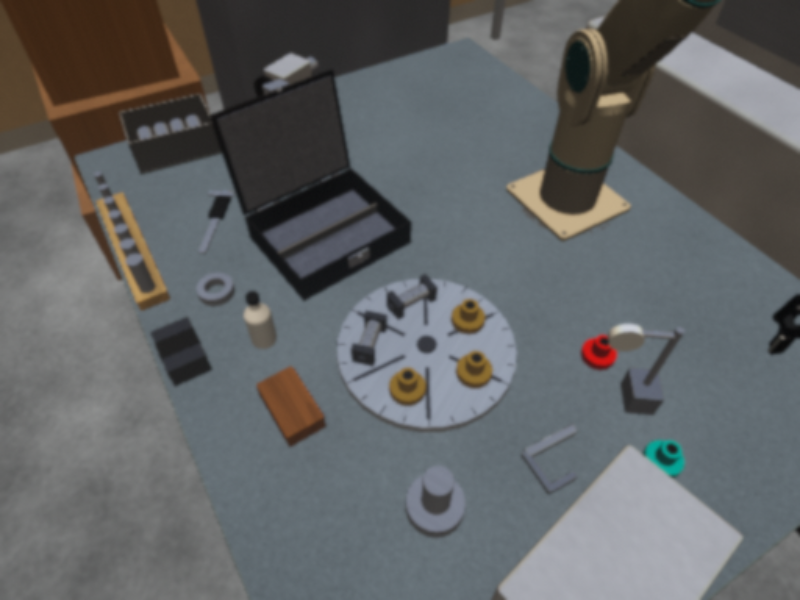

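View pics/top0.png

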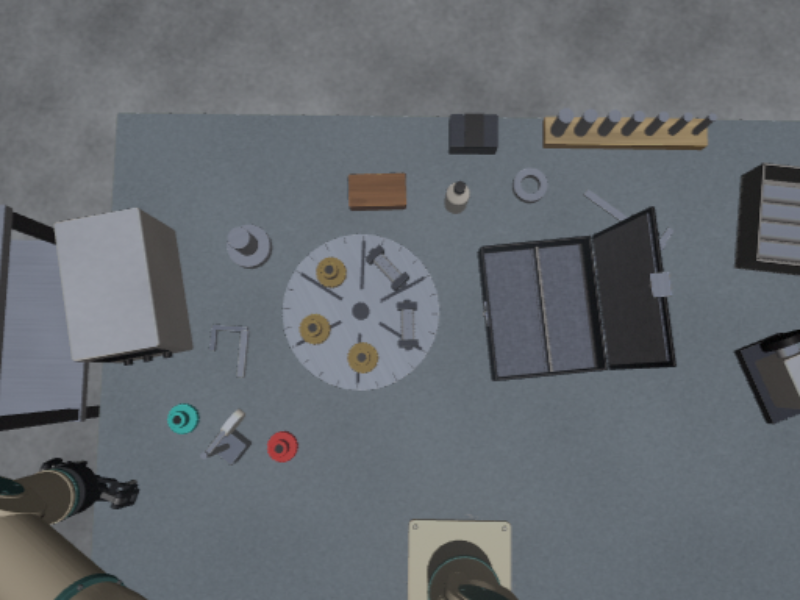

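The two pictures show five parts: three bronze wheels, at about (331,272), (314,328) and (362,357) in the top view, and two worms at (388,268) and (407,325). The case spans (480–605, 240–380) and its lid is open on the right. The red and turquoise look-alikes are to the lower left.

```bash
cat > h.py <<'E'
import cv2,numpy as np
from rig import observe,vision,ctrl
def cam(n):
    s=observe(); r=vision.read_camera(n)
    if n=='wrist':
        T=np.eye(4); T[:3,:3]=s['orientation']; T[:3,3]=s['eef_pos']; E=T@r['mount']
    else: E=r['extrinsics']
    return r['frame'],r['mtx'],E,s
def p2w(uv,K,E,z):
    d=E[:3,:3]@np.array([(uv[0]-K[0,2])/K[0,0],-(uv[1]-K[1,2])/K[1,1],-1.])
    return E[:3,3]+d*(z-E[2,3])/d[2]
def w2p(p,K,E):
    c=E[:3,:3].T@(np.asarray(p)-E[:3,3]); return np.array([K[0,0]*c[0]/-c[2]+K[0,2],K[1,1]*-c[1]/-c[2]+K[1,2]])
def blobs(m,amin):
    n,l,st,ce=cv2.connectedComponentsWithStats(m.astype(np.uint8)); return [(ce[i],st[i]) for i in range(1,n) if st[i,4]>=amin]
def bronze(f):
    h=cv2.cvtColor(f,cv2.COLOR_BGR2HSV); return (h[...,0]>12)&(h[...,0]<28)&(h[...,1]>140)&(h[...,2]>60)
def tool(dw,s):  # world shift -> tool axes cm
    return np.round(s['orientation'].T@np.asarray(dw)*100,2)
E
cat > a.py <<'E'
from h import *
f,K,E,s=cam('top')
h=cv2.cvtColor(f,cv2.COLOR_BGR2HSV)
for c,st in blobs(bronze(f),100): print('bronze',c,st,p2w(c,K,E,.070))
for uv in [(388*.64,268*.64),(407*.64,325*.64)]: print('worm',p2w(uv,K,E,.075))
print('platter',p2w((361*.64,311*.64),K,E,.053))
for n,uv,z in [('case near-left',(494,380),.062),('near-right hinge',(605,370),.062),('far-right hinge',(590,238),.062),('far-left',(480,247),.062),('lidfar',(653,208),.27),('lidnear',(674,366),.27)]: print(n,p2w(np.array(uv)*.64,K,E,z))
print('wm',vision.read_camera('wrist')['mount'].round(3).tolist())
E
python3 a.py
```

```text
worm [0.60369068 0.15137163 0.075     ]
worm [0.49030783 0.11163116 0.075     ]
platter [0.51864136 0.20494845 0.053     ]
case near-left [ 0.38487424 -0.06232609  0.062     ]
near-right hinge [ 0.40832501 -0.28151659  0.062     ]
far-right hinge [ 0.6729907  -0.25452711  0.062     ]
far-left [ 0.65133635 -0.03312539  0.062     ]
lidfar [ 0.68354163 -0.30518861  0.27      ]
lidnear [ 0.41547443 -0.33504718  0.27      ]
wm [[1.0, 0.0, -0.0, -0.001], [0.0, -0.962, -0.273, -0.069], [-0.0, 0.273, -0.962, -0.143], [0.0, 0.0, 0.0, 1.0]]
```

```bash
cat > a.py <<'E'
from h import *
f,K,E,s=cam('top')
h=cv2.cvtColor(f,cv2.COLOR_BGR2HSV)
for uv in [(331,272),(314,328),(362,357)]:
    u,v=np.array(uv)*.64; print(h[int(v)+5,int(u)],h[int(v),int(u)+6], p2w((u,v),K,E,.085), tool(p2w((u,v),K,E,.085)-s['eef_pos'],s))
E
python3 a.py
```

```text
[ 21 107 126] [ 21 107 121] [0.59241767 0.26387805 0.085     ] [-20.47  47.15  14.63]
[ 20 109 131] [ 20 103 116] [0.4807416  0.29437894 0.085     ] [-21.29  35.61  14.63]
[ 21 113 136] [ 21 103 119] [0.4254442  0.19864712 0.085     ] [-32.16  33.56  14.63]
```

Request:
{"method": "jog_arm", "body": {"commands": [{"gripper": 8.5,"delta_pos": [0,0,-8],"roll": 8},{"gripper": 8.5,"delta_pos": [0,0,-8],"roll": 16},{"gripper": 8.5,"delta_pos": [-28,42,-8],"roll": 65},{"gripper": 8.5,"delta_pos": [-28,42,-8],"roll": 65},{"gripper": 8.5,"delta_pos": [-28,42,-8],"roll": 65},{"gripper": 8.5,"delta_pos": [-28,42,-8],"roll": 65},{"gripper": 8.5,"delta_pos": [-28,42,-8],"roll": 65},{"gripper": 8.5,"delta_pos": [-28,42,-8],"roll": 65},{"gripper": 8.5,"delta_pos": [-28,42,-8],"roll": 65},{"gripper": 8.5,"delta_pos": [-28,42,-8],"roll": 65},{"gripper": 8.5,"delta_pos": [-28,42,-8],"roll": 65},{"gripper": 8.5,"delta_pos": [-28,42,-8],"roll": 65},{"gripper": 8.5,"delta_pos": [-28,42,-8],"roll": 65},{"gripper": 8.5,"delta_pos": [-28,42,-8],"roll": 65},{"gripper": 8.5,"delta_pos": [-28,42,-8],"roll": 65},{"gripper": 8.5,"delta_pos": [-28,42,-8],"roll": 65},{"gripper": 8.5,"delta_pos": [-28,42,-8],"roll": 65},{"gripper": 8.5,"delta_pos": [-28,42,-8],"roll": 65}]}}

```text
clock: 2.65
eef_pos: [0.5183, 0.211, 0.3113]
orientation: [[0.995, 0.1, -0.0], [0.1, -0.995, 0.0], [-0.0, -0.0, -1.0]]
force: [-0.1, -0.3, 0.5]
gripper_width: 0.0843
```

```bash
sed -i 's/>140/>75/' h.py; cat > a.py <<'E'
from h import *
f,K,E,s=cam('wrist')
print(E[:3,3],K[0].round(1),K[1].round(1))
for c,st in blobs(bronze(f),150): print('bronze',c.round(),st,p2w(c,K,E,.075).round(3))
for t in ('wheel0_c','worm0_c'):
    for d in vision.regions_of('wrist',t):
        ys,xs=np.nonzero(d['region']); print(t,round(d['score'],2),np.round(d['extent']),p2w((xs.mean(),ys.mean()),K,E,.07).round(3))
cv2.imwrite('pics/w1.png',f)
E
python3 a.py
```

```text
[0.51179325 0.2789987  0.45387133] [339.3   0.  254. ] [  0.  339.3 187.4]
bronze [229.  72.] [ 202   43   55   59 2202] [0.484 0.296 0.075]
bronze [328. 109.] [ 301   83   55   55 2083] [0.594 0.268 0.075]
bronze [176. 153.] [ 150  128   52   52 1892] [0.431 0.204 0.075]
bronze [450. 190.] [ 414  145   74   93 3677] [0.75  0.192 0.075]
wheel0_c 0.96 [ 5.  1. 67. 26.] [0.283 0.336 0.07 ]
wheel0_c 0.92 [203.  41. 259. 104.] [0.484 0.296 0.07 ]
worm0_c 0.71 [125.  11. 389. 268.] [0.519 0.229 0.07 ]
worm0_c 0.68 [283. 169. 365. 246.] [0.607 0.155 0.07 ]
```

View pics/w1.png

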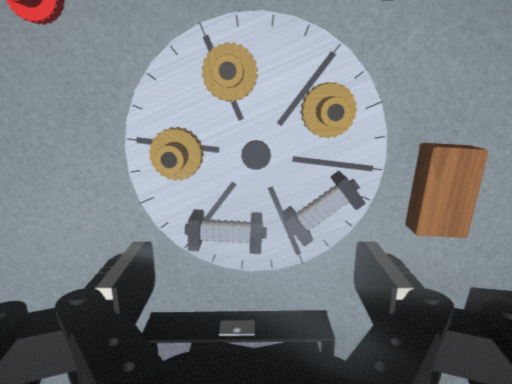

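The wrist view is centred on the platter. The wheel hubs are at about (228,71), (336,112) and (168,159), and the worms run from (195,230) to (256,233) and from (298,225) to (348,190).

```bash
cat > wheel.py <<'E'
from h import *
f,K,E,s=cam('wrist')
g=cv2.cvtColor(f,cv2.COLOR_BGR2GRAY)
for c,st in blobs(bronze(f),800):
    x,y,w,h=st[:4]
    if w/h>1.5 or h/w>1.5 or x==0 or y==0: continue
    sub=(g[y:y+h,x:x+w]<70); yy,xx=np.mgrid[:h,:w]; sub&=np.hypot(xx-w/2,yy-h/2)<0.3*w
    b=max(blobs(sub,15),key=lambda q:q[1][4],default=None)
    if b is None: continue
    hole=b[0]+[x,y]; P=p2w(hole,K,E,.093); D=p2w(c,K,E,.068)
    print('hole',hole.round(1),'hub',P.round(4),'disc',D.round(4),'tool cm',tool(P-s['eef_pos'],s))
E
python3 wheel.py
cat > a.py <<'E'
import cv2
f=cv2.imread('pics/w1.png');g=cv2.cvtColor(f,cv2.COLOR_BGR2GRAY)
print(g[66:78,222:236:2]); print(cv2.cvtColor(f,cv2.COLOR_BGR2HSV)[71,228])
E
python3 a.py
```

```text
[[ 86  86  82  83  86  86  92]
 [ 86  84  88  86  87  87  85]
 [ 82  86  86  87  86  85  89]
 [ 86  87  86  89  85  88  91]
 [ 84  86  85  83  85  90  90]
 [ 86  86  86  83  85  85  86]
 [ 84  85  84  88  85  88  86]
 [ 83  87  88  84  89  89  90]
 [ 85  87  86  88  86  86  91]
 [ 88  88  85  86  90  89  95]
 [ 90  88  87  86  89  89 110]
 [ 99  87  87  88  88  93 137]]
[18 15 85]
```

```bash
sed -i 's/sub=(g\[y:y+h,x:x+w\]<70)/sub=(cv2.cvtColor(f,cv2.COLOR_BGR2HSV)[y:y+h,x:x+w,1]<50)/' wheel.py; python3 wheel.py
```

```text
hole [226.5  69.5] hub [0.4828 0.2962 0.093 ] disc [0.4837 0.2964 0.068 ] tool cm [-2.72 -8.92 21.83]
hole [335.  110.8] hub [0.5981 0.2668 0.093 ] disc [0.5951 0.268  0.068 ] tool cm [ 8.46 -4.85 21.83]
hole [168.3 158.7] hub [0.4272 0.1991 0.093 ] disc [0.43   0.2023 0.068 ] tool cm [-9.21  0.2  21.83]
```

Request:
{"method": "jog_arm", "body": {"commands": [{"gripper": 6,"delta_pos": [-2.7,-8.9,10],"roll": 0},{"gripper": 6,"delta_pos": [-2.7,-8.9,10],"roll": 0},{"gripper": 6,"delta_pos": [-2.7,-8.9,14],"roll": 0},{"gripper": 6,"delta_pos": [-2.7,-8.9,16],"roll": 0},{"gripper": 6,"delta_pos": [-2.7,-8.9,18],"roll": 0},{"gripper": 6,"delta_pos": [-2.7,-8.9,20],"roll": 0},{"gripper": 6,"delta_pos": [-2.7,-8.9,21.5],"roll": 0},{"gripper": 6,"delta_pos": [-2.7,-8.9,23],"roll": 0},{"gripper": 6,"delta_pos": [-2.7,-8.9,24.2],"roll": 0},{"gripper": 6,"delta_pos": [-2.7,-8.9,24.2],"roll": 0},{"gripper": 6,"delta_pos": [-2.7,-8.9,24.2],"roll": 0}], "force": 40}}

```text
clock: 4.0
eef_pos: [0.4834, 0.296, 0.0695]
orientation: [[0.995, 0.099, 0.0], [0.099, -0.995, 0.0], [0.0, -0.0, -1.0]]
force: [-0.2, -0.4, 0.1]
gripper_width: 0.0599
```

```bash
cat > snap.py <<'E'
import sys
from h import *
f,K,E,s=cam(sys.argv[1]); cv2.imwrite(f'pics/{sys.argv[2]}.png',f); print(s['eef_pos'].round(4),s['force'].round(1),s['gripper_width'])
E
python3 snap.py wrist w2
```

```text
[0.4834 0.296  0.0695] [-0.2 -0.4  0.1] 0.059852122659989945
```

View pics/w2.png

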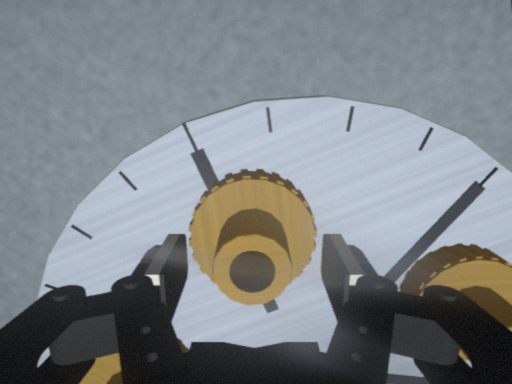

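The hub at (252,270) sits centred between the open pads, so I can close.

Request:
{"method": "jog_arm", "body": {"commands": [{"gripper": 4.2,"delta_pos": [0,0,0],"roll": 0},{"gripper": 3.6,"delta_pos": [0,0,0],"roll": 0},{"gripper": 2.5,"delta_pos": [0,0,0],"roll": 0},{"gripper": 2.5,"delta_pos": [0,0,0],"roll": 0},{"gripper": 2.5,"delta_pos": [0,0,0],"roll": 0},{"gripper": 2.5,"delta_pos": [0,0,0],"roll": 0},{"gripper": 2.5,"delta_pos": [0,0,-1],"roll": 0},{"gripper": 2.5,"delta_pos": [0,0,-2.5],"roll": 0},{"gripper": 2.5,"delta_pos": [0,0,-5],"roll": 0},{"gripper": 2.5,"delta_pos": [0,0,-8],"roll": 0},{"gripper": 2.5,"delta_pos": [0,0,-11],"roll": 0},{"gripper": 2.5,"delta_pos": [0,0,-14],"roll": 0},{"gripper": 2.5,"delta_pos": [0,0,-16],"roll": 0},{"gripper": 2.5,"delta_pos": [0,0,-16],"roll": 0}], "force": 50}}

```text
clock: 5.45
eef_pos: [0.4849, 0.2965, 0.2326]
orientation: [[0.995, 0.098, 0.005], [0.098, -0.995, 0.003], [0.006, -0.003, -1.0]]
force: [1.1, -0.5, -3.8]
gripper_width: 0.0302
```

Request:
{"method": "jog_arm", "body": {"commands": [{"gripper": 2.5,"delta_pos": [0.2,1.5,0],"roll": 0},{"gripper": 2.5,"delta_pos": [0.7,4.5,0],"roll": 0},{"gripper": 2.5,"delta_pos": [1.3,8.5,0],"roll": 0},{"gripper": 2.5,"delta_pos": [1.9,12.5,0],"roll": 0},{"gripper": 2.5,"delta_pos": [2.5,16.5,0],"roll": 0},{"gripper": 2.5,"delta_pos": [3.1,20.5,0],"roll": 0},{"gripper": 2.5,"delta_pos": [3.8,24.5,0],"roll": 0},{"gripper": 2.5,"delta_pos": [4.4,28.5,0],"roll": 0},{"gripper": 2.5,"delta_pos": [5,32.5,0],"roll": 0},{"gripper": 2.5,"delta_pos": [5.6,36.5,0],"roll": 0},{"gripper": 2.5,"delta_pos": [6.2,40.5,0],"roll": 0},{"gripper": 2.5,"delta_pos": [6.8,44.5,0],"roll": 0},{"gripper": 2.5,"delta_pos": [7.4,48,0],"roll": 0},{"gripper": 2.5,"delta_pos": [7.8,50.5,0],"roll": 0},{"gripper": 2.5,"delta_pos": [7.9,51.5,0],"roll": 0},{"gripper": 2.5,"delta_pos": [7.9,51.5,0],"roll": 0},{"gripper": 2.5,"delta_pos": [7.9,51.5,0],"roll": 0}]}}

```text
clock: 7.15
eef_pos: [0.6132, -0.2065, 0.2305]
orientation: [[0.995, 0.099, 0.003], [0.099, -0.995, 0.006], [0.003, -0.005, -1.0]]
force: [1.2, 0.8, -3.4]
gripper_width: 0.0303
```

```bash
cat > a.py <<'E'
from h import *
f,K,E,s=cam('wrist'); print(s['eef_pos'].round(4),s['gripper_width'])
c=np.array([.529,-.158]);u=np.array([.995,.1]);v=np.array([.1,-.995])
for a,b in [(-.112,-.136),(.112,-.136),(.112,.136),(-.112,.136)]:
    p=w2p([*(c+a*v+b*u),.062],K,E); print(p.round()); cv2.circle(f,tuple(int(x) for x in p),4,(0,0,255),1)
for b in (-.13,.13):
    p=w2p([*(c+.007*v+b*u),.032],K,E); cv2.circle(f,tuple(int(x) for x in p),4,(0,255,0),1)
cv2.imwrite('pics/w3.png',f)
E
python3 a.py
```

```text
[ 0.6132 -0.2065  0.2305] 0.03026208962367637
[-15. -38.]
[ 33. 223.]
[311. 223.]
[323. -38.]
```

View pics/w3.png

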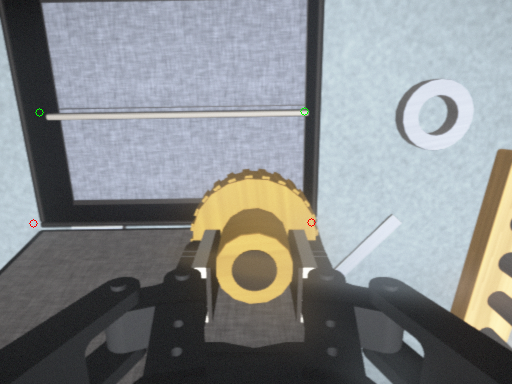

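The case outline is a few mm off my estimate: the left corner is at (42,227) against a predicted (33,223), and the divider ends are at (48,117) and (305,112). I've shifted the case centre by about 6 mm to match.

Request:
{"method": "jog_arm", "body": {"commands": [{"gripper": 2.5,"delta_pos": [0.8,-0.2,2],"roll": 0},{"gripper": 2.5,"delta_pos": [0.8,-0.2,5],"roll": 0},{"gripper": 2.5,"delta_pos": [0.8,-0.2,8],"roll": 0},{"gripper": 2.5,"delta_pos": [0.8,-0.2,11],"roll": 0},{"gripper": 2.5,"delta_pos": [0.8,-0.2,14],"roll": 0},{"gripper": 2.5,"delta_pos": [0.8,-0.2,16.5],"roll": 0},{"gripper": 2.5,"delta_pos": [0.8,-0.2,18],"roll": 0},{"gripper": 2.5,"delta_pos": [0.8,-0.2,19],"roll": 0},{"gripper": 2.5,"delta_pos": [0.8,-0.2,19.4],"roll": 0},{"gripper": 2.5,"delta_pos": [0.8,-0.2,19.7],"roll": 0},{"gripper": 2.5,"delta_pos": [0.8,-0.2,19.7],"roll": 0},{"gripper": 2.5,"delta_pos": [0.8,-0.2,19.7],"roll": 0}]}}

```text
clock: 8.4
eef_pos: [0.6227, -0.2022, 0.0348]
orientation: [[0.995, 0.1, 0.005], [0.1, -0.995, 0.005], [0.006, -0.005, -1.0]]
force: [-1.0, -0.0, -3.7]
gripper_width: 0.0305
```

Request:
{"method": "jog_arm", "body": {"commands": [{"gripper": 2.5,"delta_pos": [0,0,0.2],"roll": 0},{"gripper": 2.5,"delta_pos": [0,0,0.3],"roll": 0},{"gripper": 2.5,"delta_pos": [0,0,0.4],"roll": 0},{"gripper": 2.5,"delta_pos": [0,0,0.4],"roll": 0}]}}

```text
clock: 8.8
eef_pos: [0.6232, -0.2023, 0.0319]
orientation: [[0.995, 0.1, 0.006], [0.1, -0.995, 0.005], [0.007, -0.005, -1.0]]
force: [-0.7, 1.1, 4.3]
gripper_width: 0.0304
```

Request:
{"method": "jog_arm", "body": {"commands": [{"gripper": 3.6,"delta_pos": [0,0,0],"roll": 0},{"gripper": 4.6,"delta_pos": [0,0,0],"roll": 0},{"gripper": 4.6,"delta_pos": [0,0,0],"roll": 0},{"gripper": 4.6,"delta_pos": [0,0,-2],"roll": 0},{"gripper": 4.6,"delta_pos": [0,0,-5],"roll": 0},{"gripper": 4.6,"delta_pos": [0,0,-10],"roll": 0},{"gripper": 6,"delta_pos": [0,0,-15],"roll": 0},{"gripper": 6,"delta_pos": [0,0,-20],"roll": 0},{"gripper": 6,"delta_pos": [-6.3,-42,-28],"roll": 0},{"gripper": 6,"delta_pos": [-6.3,-42,-28],"roll": 0},{"gripper": 6,"delta_pos": [-6.3,-42,-28],"roll": 0},{"gripper": 6,"delta_pos": [-6.3,-42,-28],"roll": 0},{"gripper": 6,"delta_pos": [-6.3,-42,-28],"roll": 0},{"gripper": 6,"delta_pos": [-6.3,-42,-28],"roll": 0},{"gripper": 6,"delta_pos": [-6.3,-42,-28],"roll": 0},{"gripper": 6,"delta_pos": [-6.3,-42,-28],"roll": 0},{"gripper": 6,"delta_pos": [-6.3,-42,-28],"roll": 0},{"gripper": 6,"delta_pos": [-6.3,-42,-28],"roll": 0},{"gripper": 6,"delta_pos": [-6.3,-42,-28],"roll": 0}]}}

```text
clock: 10.7
eef_pos: [0.5165, 0.2081, 0.3134]
orientation: [[0.995, 0.102, 0.006], [0.102, -0.995, 0.005], [0.007, -0.004, -1.0]]
force: [-0.2, -0.3, 0.0]
gripper_width: 0.0601
```

```bash
python3 wheel.py; python3 snap.py wrist w4; python3 snap.py top t4
```

```text
hole [336.  111.6] hub [0.599  0.2653 0.093 ] disc [0.5958 0.2665 0.068 ] tool cm [ 8.64 -4.75 22.12]
hole [169.2 156.8] hub [0.427  0.1997 0.093 ] disc [0.4298 0.2029 0.068 ] tool cm [-9.140e+00  2.000e-02  2.198e+01]
[0.5168 0.2067 0.3133] [ 0.7 -0.3  0.6] 0.060335939569527895
[0.517  0.206  0.3133] [-0.1 -0.9 -0.4] 0.05997845633437341
```

View pics/t4.png

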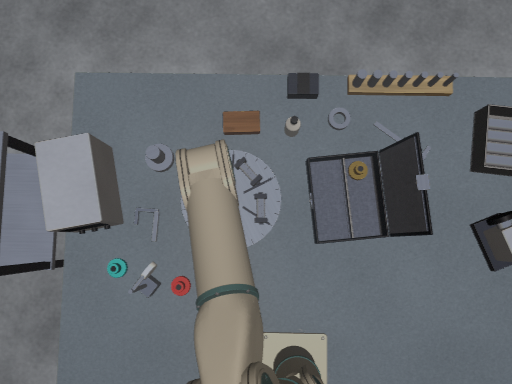

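The first wheel stands upright in the hinge-side bay at (358,170).

Request:
{"method": "jog_arm", "body": {"commands": [{"gripper": 6,"delta_pos": [8.6,-5.0,10],"roll": 0},{"gripper": 6,"delta_pos": [8.6,-5.0,10],"roll": 0},{"gripper": 6,"delta_pos": [8.6,-5.0,14],"roll": 0},{"gripper": 6,"delta_pos": [8.6,-5.0,17],"roll": 0},{"gripper": 6,"delta_pos": [8.6,-5.0,20],"roll": 0},{"gripper": 6,"delta_pos": [8.6,-5.0,22],"roll": 0},{"gripper": 6,"delta_pos": [8.6,-5.0,23.5],"roll": 0},{"gripper": 6,"delta_pos": [8.6,-5.0,24.3],"roll": 0},{"gripper": 6,"delta_pos": [8.6,-5.0,24.3],"roll": 0},{"gripper": 6,"delta_pos": [8.6,-5.0,24.3],"roll": 0}]}}

```text
clock: 11.85
eef_pos: [0.6002, 0.2649, 0.0722]
orientation: [[0.995, 0.097, 0.008], [0.097, -0.995, 0.005], [0.008, -0.004, -1.0]]
force: [-0.6, 1.2, 0.2]
gripper_width: 0.0601
```

Request:
{"method": "jog_arm", "body": {"commands": [{"gripper": 4.2,"delta_pos": [0,0,0],"roll": 0},{"gripper": 3.6,"delta_pos": [0,0,0],"roll": 0},{"gripper": 2.5,"delta_pos": [0,0,0],"roll": 0},{"gripper": 2.5,"delta_pos": [0,0,0],"roll": 0},{"gripper": 2.5,"delta_pos": [0,0,0],"roll": 0},{"gripper": 2.5,"delta_pos": [0,0,0],"roll": 0},{"gripper": 2.5,"delta_pos": [0,0,-1],"roll": 0},{"gripper": 2.5,"delta_pos": [0,0,-2.5],"roll": 0},{"gripper": 2.5,"delta_pos": [0,0,-5],"roll": 0},{"gripper": 2.5,"delta_pos": [0,0,-8],"roll": 0},{"gripper": 2.5,"delta_pos": [0,0,-11],"roll": 0},{"gripper": 2.5,"delta_pos": [0,0,-14],"roll": 0},{"gripper": 2.5,"delta_pos": [0,0,-16],"roll": 0},{"gripper": 2.5,"delta_pos": [0,0,-16],"roll": 0}]}}

```text
clock: 13.25
eef_pos: [0.6011, 0.2647, 0.2365]
orientation: [[0.995, 0.097, 0.015], [0.097, -0.995, 0.008], [0.016, -0.006, -1.0]]
force: [1.1, 0.8, -3.1]
gripper_width: 0.0301
```

Request:
{"method": "jog_arm", "body": {"commands": [{"gripper": 2.5,"delta_pos": [-0.4,1.5,0],"roll": 0},{"gripper": 2.5,"delta_pos": [-1,4.5,0],"roll": 0},{"gripper": 2.5,"delta_pos": [-2,8.5,0],"roll": 0},{"gripper": 2.5,"delta_pos": [-3,12.5,0],"roll": 0},{"gripper": 2.5,"delta_pos": [-4,16.5,0],"roll": 0},{"gripper": 2.5,"delta_pos": [-5,20.5,0],"roll": 0},{"gripper": 2.5,"delta_pos": [-6,24.5,0],"roll": 0},{"gripper": 2.5,"delta_pos": [-7,28.5,0],"roll": 0},{"gripper": 2.5,"delta_pos": [-8,32.5,0],"roll": 0},{"gripper": 2.5,"delta_pos": [-9,36.5,0],"roll": 0},{"gripper": 2.5,"delta_pos": [-9.6,40.5,0],"roll": 0},{"gripper": 2.5,"delta_pos": [-10.2,44,0],"roll": 0},{"gripper": 2.5,"delta_pos": [-10.6,46.2,0],"roll": 0},{"gripper": 2.5,"delta_pos": [-10.6,47,0],"roll": 0},{"gripper": 2.5,"delta_pos": [-10.6,47,5],"roll": 0},{"gripper": 2.5,"delta_pos": [-10.6,47,10],"roll": 0},{"gripper": 2.5,"delta_pos": [-10.6,47,14],"roll": 0},{"gripper": 2.5,"delta_pos": [-10.6,47,16],"roll": 0},{"gripper": 2.5,"delta_pos": [-10.6,47,16],"roll": 0},{"gripper": 2.5,"delta_pos": [-10.6,47,16],"roll": 0}]}}

```text
clock: 15.25
eef_pos: [0.5434, -0.2116, 0.0718]
orientation: [[0.995, 0.097, 0.014], [0.097, -0.995, 0.008], [0.015, -0.007, -1.0]]
force: [0.1, -1.1, -3.4]
gripper_width: 0.0301
```

Request:
{"method": "jog_arm", "body": {"commands": [{"gripper": 2.5,"delta_pos": [-0.1,0,1.5],"roll": 0},{"gripper": 2.5,"delta_pos": [-0.1,0,2.5],"roll": 0},{"gripper": 2.5,"delta_pos": [-0.1,0,3.2],"roll": 0},{"gripper": 2.5,"delta_pos": [-0.1,0,3.6],"roll": 0},{"gripper": 2.5,"delta_pos": [-0.1,0,3.8],"roll": 0},{"gripper": 2.5,"delta_pos": [-0.1,0,3.9],"roll": 0},{"gripper": 2.5,"delta_pos": [-0.1,0,3.9],"roll": 0}]}}

```text
clock: 15.95
eef_pos: [0.5433, -0.2113, 0.0346]
orientation: [[0.995, 0.098, 0.015], [0.097, -0.995, 0.009], [0.016, -0.007, -1.0]]
force: [-2.5, 1.9, 8.4]
gripper_width: 0.0301
```

Request:
{"method": "jog_arm", "body": {"commands": [{"gripper": 3.6,"delta_pos": [0,0,0],"roll": 0},{"gripper": 4.6,"delta_pos": [0,0,0],"roll": 0},{"gripper": 4.6,"delta_pos": [0,0,0],"roll": 0},{"gripper": 4.6,"delta_pos": [0,0,-2],"roll": 0},{"gripper": 4.6,"delta_pos": [0,0,-5],"roll": 0},{"gripper": 4.6,"delta_pos": [0,0,-10],"roll": 0},{"gripper": 6,"delta_pos": [0,0,-15],"roll": 0},{"gripper": 6,"delta_pos": [0,0,-20],"roll": 0},{"gripper": 6,"delta_pos": [1.5,-40,-28],"roll": 0},{"gripper": 6,"delta_pos": [1.5,-40,-28],"roll": 0},{"gripper": 6,"delta_pos": [1.5,-40,-28],"roll": 0},{"gripper": 6,"delta_pos": [1.5,-40,-28],"roll": 0},{"gripper": 6,"delta_pos": [1.5,-40,-28],"roll": 0},{"gripper": 6,"delta_pos": [1.5,-40,-28],"roll": 0},{"gripper": 6,"delta_pos": [1.5,-40,-28],"roll": 0},{"gripper": 6,"delta_pos": [1.5,-40,-28],"roll": 0},{"gripper": 6,"delta_pos": [1.5,-40,-28],"roll": 0},{"gripper": 6,"delta_pos": [1.5,-40,-28],"roll": 0},{"gripper": 6,"delta_pos": [1.5,-40,-28],"roll": 0},{"gripper": 6,"delta_pos": [1.5,-40,-28],"roll": 0}]}}

```text
clock: 17.95
eef_pos: [0.5151, 0.1833, 0.3175]
orientation: [[0.995, 0.094, 0.015], [0.094, -0.996, 0.008], [0.016, -0.006, -1.0]]
force: [0.4, -0.3, -0.0]
gripper_width: 0.0601
```

```bash
python3 wheel.py; python3 snap.py wrist w5
```

```text
hole [170.  133.2] hub [0.4269 0.2013 0.093 ] disc [0.4294 0.2034 0.068 ] tool cm [-8.97 -2.48 22.33]
[0.5152 0.1835 0.3176] [ 1.  -0.5 -0.2] 0.059610793505780586
```

View pics/w5.png

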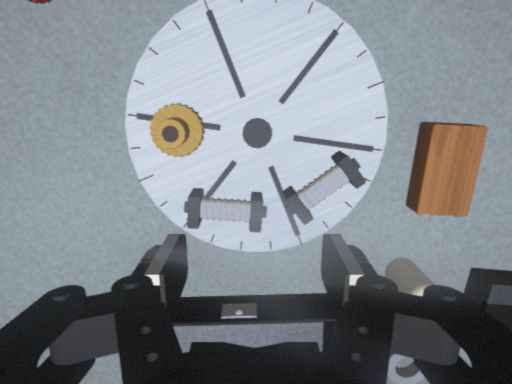

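The platter has not moved. The last wheel's hub is at (170,133), and the worms are centred near (226,211) and (325,186).

Request:
{"method": "jog_arm", "body": {"commands": [{"gripper": 6,"delta_pos": [-8.9,-2.5,10],"roll": 0},{"gripper": 6,"delta_pos": [-8.9,-2.5,10],"roll": 0},{"gripper": 6,"delta_pos": [-8.9,-2.5,14],"roll": 0},{"gripper": 6,"delta_pos": [-8.9,-2.5,17],"roll": 0},{"gripper": 6,"delta_pos": [-8.9,-2.5,20],"roll": 0},{"gripper": 6,"delta_pos": [-8.9,-2.5,22],"roll": 0},{"gripper": 6,"delta_pos": [-8.9,-2.5,23.5],"roll": 0},{"gripper": 6,"delta_pos": [-8.9,-2.5,24.5],"roll": 0},{"gripper": 6,"delta_pos": [-8.9,-2.5,24.5],"roll": 0},{"gripper": 6,"delta_pos": [-8.9,-2.5,24.5],"roll": 0}]}}

```text
clock: 19.05
eef_pos: [0.4284, 0.202, 0.0718]
orientation: [[0.995, 0.094, 0.016], [0.093, -0.996, 0.008], [0.016, -0.007, -1.0]]
force: [-0.2, 0.4, 1.0]
gripper_width: 0.06
```

Request:
{"method": "jog_arm", "body": {"commands": [{"gripper": 4.2,"delta_pos": [0,0,0],"roll": 0},{"gripper": 3.6,"delta_pos": [0,0,0],"roll": 0},{"gripper": 2.5,"delta_pos": [0,0,0],"roll": 0},{"gripper": 2.5,"delta_pos": [0,0,0],"roll": 0},{"gripper": 2.5,"delta_pos": [0,0,0],"roll": 0},{"gripper": 2.5,"delta_pos": [0,0,0],"roll": 0},{"gripper": 2.5,"delta_pos": [0,0,-1],"roll": 0},{"gripper": 2.5,"delta_pos": [0,0,-2.5],"roll": 0},{"gripper": 2.5,"delta_pos": [0,0,-5],"roll": 0},{"gripper": 2.5,"delta_pos": [0,0,-8],"roll": 0},{"gripper": 2.5,"delta_pos": [0,0,-11],"roll": 0},{"gripper": 2.5,"delta_pos": [0,0,-14],"roll": 0},{"gripper": 2.5,"delta_pos": [0,0,-16],"roll": 0},{"gripper": 2.5,"delta_pos": [0,0,-16],"roll": 0}]}}

```text
clock: 20.45
eef_pos: [0.4274, 0.2013, 0.2344]
orientation: [[0.995, 0.094, 0.021], [0.093, -0.996, 0.011], [0.022, -0.009, -1.0]]
force: [1.5, 0.6, -3.7]
gripper_width: 0.0302
```

Request:
{"method": "jog_arm", "body": {"commands": [{"gripper": 2.5,"delta_pos": [0,1.5,0],"roll": 0},{"gripper": 2.5,"delta_pos": [0,4.5,0],"roll": 0},{"gripper": 2.5,"delta_pos": [0,8.5,0],"roll": 0},{"gripper": 2.5,"delta_pos": [0,12.5,0],"roll": 0},{"gripper": 2.5,"delta_pos": [0,16.5,0],"roll": 0},{"gripper": 2.5,"delta_pos": [0,20.5,0],"roll": 0},{"gripper": 2.5,"delta_pos": [0,24.5,0],"roll": 0},{"gripper": 2.5,"delta_pos": [-0.3,28.5,0],"roll": 0},{"gripper": 2.5,"delta_pos": [-0.5,32.5,0],"roll": 0},{"gripper": 2.5,"delta_pos": [-0.8,36.5,0],"roll": 0},{"gripper": 2.5,"delta_pos": [-0.8,39.5,0],"roll": 0},{"gripper": 2.5,"delta_pos": [-0.8,41.5,0],"roll": 0},{"gripper": 2.5,"delta_pos": [-0.8,42.7,0],"roll": 0},{"gripper": 2.5,"delta_pos": [-0.8,42.7,1],"roll": 0},{"gripper": 2.5,"delta_pos": [-0.8,42.7,5],"roll": 0},{"gripper": 2.5,"delta_pos": [-0.8,42.7,10],"roll": 0},{"gripper": 2.5,"delta_pos": [-0.8,42.7,14],"roll": 0},{"gripper": 2.5,"delta_pos": [-0.8,42.7,16],"roll": 0},{"gripper": 2.5,"delta_pos": [-0.8,42.7,16],"roll": 0},{"gripper": 2.5,"delta_pos": [-0.8,42.7,16],"roll": 0}]}}

```text
clock: 22.45
eef_pos: [0.4624, -0.2217, 0.07]
orientation: [[0.995, 0.095, 0.02], [0.095, -0.995, 0.012], [0.021, -0.01, -1.0]]
force: [0.5, 0.2, -3.7]
gripper_width: 0.0299
```

Request:
{"method": "jog_arm", "body": {"commands": [{"gripper": 2.5,"delta_pos": [-0.1,0,1.5],"roll": 0},{"gripper": 2.5,"delta_pos": [-0.1,0,2.5],"roll": 0},{"gripper": 2.5,"delta_pos": [-0.1,0,3.1],"roll": 0},{"gripper": 2.5,"delta_pos": [-0.1,0,3.4],"roll": 0},{"gripper": 2.5,"delta_pos": [-0.1,0,3.6],"roll": 0},{"gripper": 2.5,"delta_pos": [-0.1,0,3.7],"roll": 0},{"gripper": 2.5,"delta_pos": [-0.1,0,3.7],"roll": 0}]}}

```text
clock: 23.15
eef_pos: [0.4626, -0.2214, 0.0339]
orientation: [[0.995, 0.095, 0.021], [0.094, -0.995, 0.012], [0.022, -0.01, -1.0]]
force: [-0.2, 0.7, 3.3]
gripper_width: 0.0302
```

Request:
{"method": "jog_arm", "body": {"commands": [{"gripper": 3.6,"delta_pos": [0,0,0],"roll": 0},{"gripper": 4.6,"delta_pos": [0,0,0],"roll": 0},{"gripper": 4.6,"delta_pos": [0,0,0],"roll": 0},{"gripper": 4.6,"delta_pos": [0,0,-2],"roll": 0},{"gripper": 4.6,"delta_pos": [0,0,-5],"roll": 0},{"gripper": 4.6,"delta_pos": [0,0,-10],"roll": 0},{"gripper": 6,"delta_pos": [0,0,-15],"roll": 0},{"gripper": 6,"delta_pos": [0,0,-20],"roll": 0},{"gripper": 6,"delta_pos": [9.5,-39.5,-28],"roll": 0},{"gripper": 6,"delta_pos": [9.5,-39.5,-28],"roll": 0},{"gripper": 6,"delta_pos": [9.5,-39.5,-28],"roll": 0},{"gripper": 6,"delta_pos": [9.5,-39.5,-28],"roll": 0},{"gripper": 6,"delta_pos": [9.5,-39.5,-28],"roll": 0},{"gripper": 6,"delta_pos": [9.5,-39.5,-28],"roll": 0},{"gripper": 6,"delta_pos": [9.5,-39.5,-28],"roll": 0},{"gripper": 6,"delta_pos": [9.5,-39.5,-28],"roll": 0},{"gripper": 6,"delta_pos": [9.5,-39.5,-28],"roll": 0},{"gripper": 6,"delta_pos": [9.5,-39.5,-28],"roll": 0},{"gripper": 6,"delta_pos": [9.5,-39.5,-28],"roll": 0},{"gripper": 6,"delta_pos": [9.5,-39.5,-28],"roll": 0}]}}

```text
clock: 25.15
eef_pos: [0.5137, 0.1746, 0.3197]
orientation: [[0.996, 0.091, 0.02], [0.091, -0.996, 0.011], [0.021, -0.009, -1.0]]
force: [-1.0, -0.6, -1.0]
gripper_width: 0.0601
```

```bash
cat > worm.py <<'E'
import sys
from h import *
f,K,E,s=cam('wrist'); print(s['eef_pos'].round(4),s['joint_pos'].round(2))
o=f.copy()
# dark block tops on the bright platter
g=cv2.cvtColor(f,cv2.COLOR_BGR2GRAY)
for d in vision.regions_of('wrist','worm0_c'):
    if d['score']<.2 or d['region'].sum()>6000: continue
    m=d['region'].astype(np.uint8); c,wh,a=cv2.minAreaRect(cv2.findNonZero(m))
    print('net',round(d['score'],2),d['extent'].round() if hasattr(d['extent'],'round') else d['extent'],np.round(c,1),np.round(wh,1),round(a,1),p2w(c,K,E,.068).round(4))
    cv2.drawContours(o,[cv2.boxPoints((c,wh,a)).astype(int)],0,(0,0,255),1)
for c,st in blobs(g<60,80):
    if st[4]<900: print('dark',c.round(1),st[4],p2w(c,K,E,.07).round(4))
# worm: also bright shaft
cv2.imwrite(f'pics/{sys.argv[1]}.png',o)
E
python3 worm.py w6; python3 -c "
import sys;sys.argv=['','x']
from h import *
f,K,E,s=cam('wrist');b=blobs(bronze(f),800);print([x[0].round() for x in b])"
```

```text
[0.5137 0.1746 0.3197] [-0.64  0.39  0.38  1.72 -0.17  1.04 -0.11]
net 0.75 [283.9, 142.1, 366.3, 217.8] [324.  179.4] [41.4 85.3] 54.8 [0.6062 0.1511 0.068 ]
dark [417.6 157.2] 517 [0.7128 0.1878 0.07  ]
dark [408.1 334.3] 82 [ 0.7537 -0.0565  0.07  ]
[array([450., 162.])]
```

View pics/w6.png

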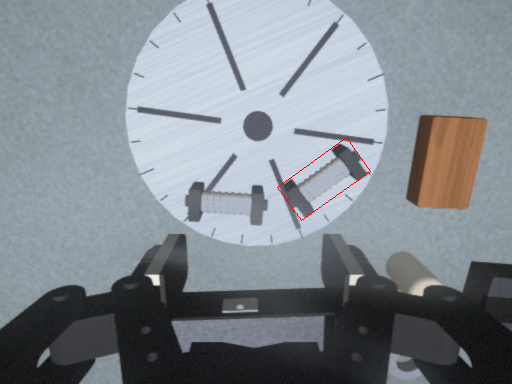

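Worm P runs from (195,202) to (257,206) and worm Q is centred at (324,179), tilted about 33° up to the right. The gripper is empty.

```bash
cat > a.py <<'E'
from h import *
f,K,E,s=cam('wrist')
for n,a,b in [('P',(195,202),(257,205.5)),('Q',(297,199),(350,162))]:
    A,B=p2w(a,K,E,.072),p2w(b,K,E,.072); M=(A+B)/2; d=tool(B-A,s); t=np.array([M[0],M[1],.049])
    print(n,M.round(4),'len',np.linalg.norm(B-A).round(4),'tool cm',tool(t-s['eef_pos'],s),'roll',round(np.degrees(np.arctan2(d[1],d[0]))+90,1))
g=cv2.resize(f[140:260,170:390],None,fx=3.5,fy=3.5,interpolation=cv2.INTER_CUBIC); cv2.imwrite('pics/w7.png',g)
E
python3 a.py
```

```text
P [0.4916 0.1129 0.072 ] len 0.0749 tool cm [-3.38  6.3  26.96] roll 93.8
Q [0.6048 0.1514 0.072 ] len 0.076 tool cm [ 8.25  3.5  27.24] roll 53.5
```

View pics/w7.png

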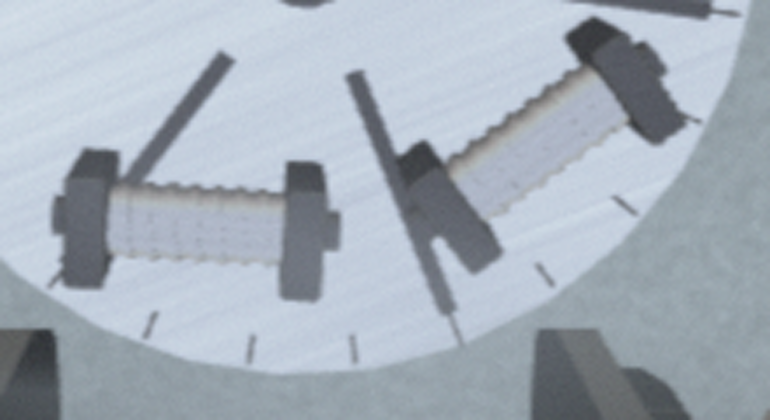

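The crop shows the top faces of the blocks: P at crop pixels (88,235) and (302,245), Q at (455,218) and (640,94). I'll recompute from those.

```bash
sed -i 's/\[(.P.*\]:/[("P",(195.1,207.1),(256.3,210)),("Q",(300,202.3),(352.9,166.9))]:/; s/\.072/.085/g; /w7/d' a.py; python3 a.py
```

```text
P [0.4922 0.1116 0.085 ] len 0.0717 tool cm [-3.34  6.47 26.97] roll 93.4
Q [0.6058 0.1504 0.085 ] len 0.0726 tool cm [ 8.32  3.66 27.25] roll 54.6
```

Request:
{"method": "jog_arm", "body": {"commands": [{"gripper": 6,"delta_pos": [-3.3,6.4,5],"roll": 93.4},{"gripper": 6,"delta_pos": [-3.3,6.4,10],"roll": 93.4},{"gripper": 6,"delta_pos": [-3.3,6.4,14],"roll": 93.4},{"gripper": 6,"delta_pos": [-3.3,6.4,16],"roll": 93.4},{"gripper": 6,"delta_pos": [-3.3,6.4,16],"roll": 93.4},{"gripper": 6,"delta_pos": [-3.3,6.4,16],"roll": 93.4},{"gripper": 6,"delta_pos": [-3.3,6.4,16],"roll": 93.4},{"gripper": 6,"delta_pos": [-3.3,6.4,16],"roll": 93.4},{"gripper": 6,"delta_pos": [-3.3,6.4,16],"roll": 93.4},{"gripper": 6,"delta_pos": [-3.3,6.4,16],"roll": 93.4},{"gripper": 6,"delta_pos": [-3.3,6.4,16],"roll": 93.4},{"gripper": 6,"delta_pos": [-3.3,6.4,16],"roll": 93.4},{"gripper": 6,"delta_pos": [-3.3,6.4,16],"roll": 93.4},{"gripper": 6,"delta_pos": [-3.3,6.4,16],"roll": 93.4}]}}

```text
clock: 26.8
eef_pos: [0.4904, 0.1114, 0.1587]
orientation: [[0.036, -0.999, 0.021], [-0.999, -0.036, 0.012], [-0.012, -0.021, -1.0]]
force: [0.2, 0.6, -0.2]
gripper_width: 0.06
```

```bash
python3 snap.py wrist w8
```

```text
[0.4904 0.1114 0.1587] [ 0.2  0.6 -0.2] 0.05997462970908389
```

View pics/w8.png

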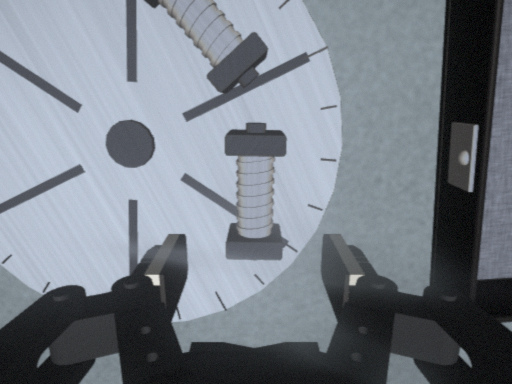

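The worm is upright in the image. Its block tops are at (256,145) and (255,247), laterally centred between the pads.

```bash
sed -i 's/\[("P".*\]:/[("P",(256,144.5),(255,247))]:/' a.py; python3 a.py
```

```text
P [0.4931 0.1104 0.085 ] len 0.0713 tool cm [ 0.23 -0.03 10.97] roll 180.5
```

Request:
{"method": "jog_arm", "body": {"commands": [{"gripper": 6,"delta_pos": [0.2,0,4],"roll": 0.3},{"gripper": 6,"delta_pos": [0.2,0,7],"roll": 0.3},{"gripper": 6,"delta_pos": [0.2,0,9],"roll": 0.3},{"gripper": 6,"delta_pos": [0.2,0,10.3],"roll": 0.3},{"gripper": 6,"delta_pos": [0.2,0,10.8],"roll": 0.3},{"gripper": 6,"delta_pos": [0.2,0,10.8],"roll": 0.3},{"gripper": 6,"delta_pos": [0.2,0,10.8],"roll": 0.3}]}}

```text
clock: 27.6
eef_pos: [0.4932, 0.1106, 0.0513]
orientation: [[0.03, -0.999, 0.022], [-0.999, -0.029, 0.013], [-0.012, -0.022, -1.0]]
force: [-0.2, 0.1, 0.5]
gripper_width: 0.0602
```

Request:
{"method": "jog_arm", "body": {"commands": [{"gripper": 4,"delta_pos": [0,0,0],"roll": 0},{"gripper": 3,"delta_pos": [0,0,0],"roll": 0},{"gripper": 1.8,"delta_pos": [0,0,0],"roll": 0},{"gripper": 1.8,"delta_pos": [0,0,0],"roll": 0},{"gripper": 1.8,"delta_pos": [0,0,0],"roll": 0},{"gripper": 1.8,"delta_pos": [0,0,0],"roll": 0},{"gripper": 1.8,"delta_pos": [0,0,-1],"roll": 0},{"gripper": 1.8,"delta_pos": [0,0,-2.5],"roll": 0},{"gripper": 1.8,"delta_pos": [0,0,-5],"roll": 0},{"gripper": 1.8,"delta_pos": [0,0,-8],"roll": 0},{"gripper": 1.8,"delta_pos": [0,0,-11],"roll": 0},{"gripper": 1.8,"delta_pos": [0,0,-14],"roll": 0},{"gripper": 1.8,"delta_pos": [0,0,-14],"roll": 0},{"gripper": 1.8,"delta_pos": [0,0,-14],"roll": 0}], "force": 60}}

```text
clock: 29.0
eef_pos: [0.4895, 0.1093, 0.1913]
orientation: [[0.03, -0.999, 0.021], [-0.999, -0.03, 0.013], [-0.013, -0.022, -1.0]]
force: [-0.9, 0.2, -4.3]
gripper_width: 0.0231
```

Request:
{"method": "jog_arm", "body": {"commands": [{"gripper": 1.8,"delta_pos": [1.5,0.2,0],"roll": -1},{"gripper": 1.8,"delta_pos": [4.5,0.6,0],"roll": -2},{"gripper": 1.8,"delta_pos": [8.5,1.2,0],"roll": -3},{"gripper": 1.8,"delta_pos": [12.5,1.8,0],"roll": -4},{"gripper": 1.8,"delta_pos": [16.5,2.4,0],"roll": -5},{"gripper": 1.8,"delta_pos": [20,2.9,0],"roll": -5},{"gripper": 1.8,"delta_pos": [22,3.2,0],"roll": -5},{"gripper": 1.8,"delta_pos": [22.7,3.2,0],"roll": -5},{"gripper": 1.8,"delta_pos": [22.7,3.2,2],"roll": -5},{"gripper": 1.8,"delta_pos": [22.7,3.2,6],"roll": -5},{"gripper": 1.8,"delta_pos": [22.7,3.2,10],"roll": -5},{"gripper": 1.8,"delta_pos": [22.7,3.2,13],"roll": -5},{"gripper": 1.8,"delta_pos": [22.7,3.2,15],"roll": -5},{"gripper": 1.8,"delta_pos": [22.7,3.2,16],"roll": -5},{"gripper": 1.8,"delta_pos": [22.7,3.2,16],"roll": -5},{"gripper": 1.8,"delta_pos": [22.7,3.2,16],"roll": -5}]}}

```text
clock: 30.6
eef_pos: [0.4681, -0.1163, 0.0281]
orientation: [[0.118, -0.993, 0.022], [-0.993, -0.117, 0.013], [-0.011, -0.023, -1.0]]
force: [-0.4, -0.2, -4.1]
gripper_width: 0.0228
```

Request:
{"method": "jog_arm", "body": {"commands": [{"gripper": 1.8,"delta_pos": [0,0,0.6],"roll": 0},{"gripper": 1.8,"delta_pos": [0,0,1],"roll": 0},{"gripper": 1.8,"delta_pos": [0,0,1.3],"roll": 0},{"gripper": 1.8,"delta_pos": [0,0,1.5],"roll": 0},{"gripper": 1.8,"delta_pos": [0,0,1.65],"roll": 0},{"gripper": 1.8,"delta_pos": [0,0,1.65],"roll": 0}]}}

```text
clock: 31.2
eef_pos: [0.4686, -0.116, 0.0132]
orientation: [[0.117, -0.993, 0.023], [-0.993, -0.117, 0.015], [-0.012, -0.025, -1.0]]
force: [-3.9, 1.4, 17.3]
gripper_width: 0.0226
```

Request:
{"method": "jog_arm", "body": {"commands": [{"gripper": 3,"delta_pos": [0,0,0],"roll": 0},{"gripper": 4.2,"delta_pos": [0,0,0],"roll": 0},{"gripper": 4.2,"delta_pos": [0,0,0],"roll": 0},{"gripper": 4.2,"delta_pos": [0,0,-2],"roll": 0},{"gripper": 4.2,"delta_pos": [0,0,-5],"roll": 0},{"gripper": 4.2,"delta_pos": [0,0,-10],"roll": 0},{"gripper": 6,"delta_pos": [0,0,-15],"roll": 0},{"gripper": 6,"delta_pos": [-25,-17,-20],"roll": -34},{"gripper": 6,"delta_pos": [-25,-17,-20],"roll": -34},{"gripper": 6,"delta_pos": [-25,-17,-20],"roll": -34},{"gripper": 6,"delta_pos": [-25,-17,-20],"roll": -34},{"gripper": 6,"delta_pos": [-25,-17,-20],"roll": -34},{"gripper": 6,"delta_pos": [-25,-17,-20],"roll": -34},{"gripper": 6,"delta_pos": [-25,-17,-20],"roll": -34},{"gripper": 6,"delta_pos": [-25,-17,-20],"roll": -34},{"gripper": 6,"delta_pos": [-25,-17,-20],"roll": -34},{"gripper": 6,"delta_pos": [-25,-17,-20],"roll": -34},{"gripper": 6,"delta_pos": [-25,-17,-20],"roll": -34}]}}

```text
clock: 33.0
eef_pos: [0.603, 0.1474, 0.2203]
orientation: [[0.65, -0.759, 0.023], [-0.76, -0.65, 0.014], [0.004, -0.027, -1.0]]
force: [0.1, -0.3, -0.0]
gripper_width: 0.0603
```

```bash
python3 snap.py wrist w9; python3 snap.py top t9; python3 -c "
import cv2,numpy as np
a=cv2.imread('pics/w9.png');b=cv2.imread('pics/t9.png')[120:250,290:440]
b=cv2.resize(b,None,fx=2,fy=384/130*1.0)
cv2.imwrite('pics/c9.png',np.hstack([cv2.resize(a,(480,360)),cv2.resize(b,(320,360))]))"
```

```text
[0.603  0.1474 0.2203] [ 0.1 -0.3 -0. ] 0.06030486346529237
[0.6031 0.1478 0.2204] [0.6 0.5 0.2] 0.0600905487497789
```

View pics/c9.png

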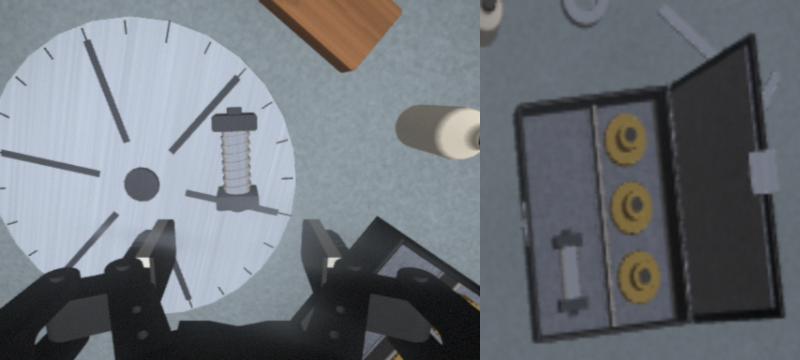

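The case holds three wheels and one worm, all as intended. Worm Q's block tops are at (250,130) and (254,213) in the full wrist frame.

```bash
sed -i 's/\[("P".*\]:/[("Q",(249.6,130),(253.9,213))]:/' a.py; python3 a.py
```

```text
Q [0.608  0.1526 0.085 ] len 0.0713 tool cm [-0.1  -0.19 17.15] roll 177.2
```

Request:
{"method": "jog_arm", "body": {"commands": [{"gripper": 6,"delta_pos": [-0.1,-0.2,4],"roll": -2.8},{"gripper": 6,"delta_pos": [-0.1,-0.2,8],"roll": -2.8},{"gripper": 6,"delta_pos": [-0.1,-0.2,12],"roll": -2.8},{"gripper": 6,"delta_pos": [-0.1,-0.2,14.5],"roll": -2.8},{"gripper": 6,"delta_pos": [-0.1,-0.2,16],"roll": -2.8},{"gripper": 6,"delta_pos": [-0.1,-0.2,17],"roll": -2.8},{"gripper": 6,"delta_pos": [-0.1,-0.2,17],"roll": -2.8},{"gripper": 6,"delta_pos": [-0.1,-0.2,17],"roll": -2.8}]}}

```text
clock: 33.95
eef_pos: [0.6091, 0.1529, 0.0516]
orientation: [[0.687, -0.726, 0.025], [-0.726, -0.687, 0.015], [0.006, -0.029, -1.0]]
force: [-0.4, -0.8, 1.0]
gripper_width: 0.0599
```

Request:
{"method": "jog_arm", "body": {"commands": [{"gripper": 4,"delta_pos": [0,0,0],"roll": 0},{"gripper": 3,"delta_pos": [0,0,0],"roll": 0},{"gripper": 1.8,"delta_pos": [0,0,0],"roll": 0},{"gripper": 1.8,"delta_pos": [0,0,0],"roll": 0},{"gripper": 1.8,"delta_pos": [0,0,0],"roll": 0},{"gripper": 1.8,"delta_pos": [0,0,0],"roll": 0},{"gripper": 1.8,"delta_pos": [0,0,-1],"roll": 0},{"gripper": 1.8,"delta_pos": [0,0,-2.5],"roll": 0},{"gripper": 1.8,"delta_pos": [0,0,-5],"roll": 0},{"gripper": 1.8,"delta_pos": [0,0,-8],"roll": 0},{"gripper": 1.8,"delta_pos": [0,0,-11],"roll": 0},{"gripper": 1.8,"delta_pos": [0,0,-14],"roll": 0},{"gripper": 1.8,"delta_pos": [0,0,-14],"roll": 0},{"gripper": 1.8,"delta_pos": [0,0,-14],"roll": 0}]}}

```text
clock: 35.35
eef_pos: [0.6053, 0.1509, 0.1921]
orientation: [[0.687, -0.726, 0.026], [-0.726, -0.687, 0.015], [0.007, -0.029, -1.0]]
force: [-0.5, 0.4, -4.7]
gripper_width: 0.0234
```

Request:
{"method": "jog_arm", "body": {"commands": [{"gripper": 1.8,"delta_pos": [1,1.1,0],"roll": 2},{"gripper": 1.8,"delta_pos": [3,3.3,0],"roll": 6},{"gripper": 1.8,"delta_pos": [5.6,6.1,0],"roll": 12},{"gripper": 1.8,"delta_pos": [8.2,9,0],"roll": 18},{"gripper": 1.8,"delta_pos": [10.8,11.8,0],"roll": 24},{"gripper": 1.8,"delta_pos": [13.4,14.7,0],"roll": 30},{"gripper": 1.8,"delta_pos": [15.6,17.1,0],"roll": 34},{"gripper": 1.8,"delta_pos": [16.8,18.4,0],"roll": 36},{"gripper": 1.8,"delta_pos": [17.2,18.9,0],"roll": 36.6},{"gripper": 1.8,"delta_pos": [17.2,18.9,1],"roll": 36.6},{"gripper": 1.8,"delta_pos": [17.2,18.9,5],"roll": 36.6},{"gripper": 1.8,"delta_pos": [17.2,18.9,9],"roll": 36.6},{"gripper": 1.8,"delta_pos": [17.2,18.9,12.5],"roll": 36.6},{"gripper": 1.8,"delta_pos": [17.2,18.9,15],"roll": 36.6},{"gripper": 1.8,"delta_pos": [17.2,18.9,16],"roll": 36.6},{"gripper": 1.8,"delta_pos": [17.2,18.9,16],"roll": 36.6},{"gripper": 1.8,"delta_pos": [17.2,18.9,16],"roll": 36.6}]}}

```text
clock: 37.05
eef_pos: [0.5913, -0.1009, 0.0284]
orientation: [[0.12, -0.992, 0.027], [-0.993, -0.12, 0.015], [-0.012, -0.029, -1.0]]
force: [0.8, -0.7, -3.9]
gripper_width: 0.0232
```

Request:
{"method": "jog_arm", "body": {"commands": [{"gripper": 1.8,"delta_pos": [0,0,0.6],"roll": 0},{"gripper": 1.8,"delta_pos": [0,0,1],"roll": 0},{"gripper": 1.8,"delta_pos": [0,0,1.3],"roll": 0},{"gripper": 1.8,"delta_pos": [0,0,1.5],"roll": 0},{"gripper": 1.8,"delta_pos": [0,0,1.6],"roll": 0},{"gripper": 1.8,"delta_pos": [0,0,1.6],"roll": 0}]}}

```text
clock: 37.65
eef_pos: [0.5919, -0.1005, 0.0142]
orientation: [[0.12, -0.992, 0.028], [-0.993, -0.12, 0.017], [-0.013, -0.03, -0.999]]
force: [-3.1, 2.4, 10.6]
gripper_width: 0.0231
```

Request:
{"method": "jog_arm", "body": {"commands": [{"gripper": 3,"delta_pos": [0,0,0],"roll": 0},{"gripper": 4.2,"delta_pos": [0,0,0],"roll": 0},{"gripper": 4.2,"delta_pos": [0,0,0],"roll": 0},{"gripper": 4.2,"delta_pos": [0,0,-2],"roll": 0},{"gripper": 4.2,"delta_pos": [0,0,-6],"roll": 0},{"gripper": 4.2,"delta_pos": [0,0,-11],"roll": 0},{"gripper": 2,"delta_pos": [0,0,-16],"roll": 0},{"gripper": 0,"delta_pos": [0,0,-34],"roll": -90},{"gripper": 0,"delta_pos": [0,0,-34],"roll": -90},{"gripper": 0,"delta_pos": [0,0,-34],"roll": -90},{"gripper": 0,"delta_pos": [0,0,-34],"roll": -90},{"gripper": 0,"delta_pos": [0,0,-34],"roll": -90},{"gripper": 0,"delta_pos": [0,0,-34],"roll": -90},{"gripper": 0,"delta_pos": [0,0,-34],"roll": -90},{"gripper": 0,"delta_pos": [0,0,-34],"roll": -90},{"gripper": 0,"delta_pos": [0,0,-34],"roll": -90},{"gripper": 0,"delta_pos": [0,0,-34],"roll": -90},{"gripper": 0,"delta_pos": [0,0,-34],"roll": -90},{"gripper": 0,"delta_pos": [0,0,-34],"roll": -90},{"gripper": 0,"delta_pos": [0,0,-34],"roll": -90}]}}

```text
clock: 39.65
eef_pos: [0.5822, -0.1064, 0.3539]
orientation: [[0.993, 0.118, 0.028], [0.118, -0.993, 0.017], [0.03, -0.014, -0.999]]
force: [0.1, 0.1, 0.6]
gripper_width: -0.0001
```

```bash
python3 snap.py wrist w10; python3 snap.py scene s10; python3 -c "
import cv2,numpy as np
a=cv2.imread('pics/w10.png');b=cv2.imread('pics/s10.png')[30:260,100:340]
cv2.imwrite('pics/c10.png',np.hstack([cv2.resize(a,(427,320)),cv2.resize(b,(334,320))]))"
```

```text
[ 0.5822 -0.1064  0.3539] [0.1 0.1 0.6] -0.0001420070420697123
[ 0.5823 -0.1063  0.3539] [-0.4  0.4  0.8] -0.00013735891602979617
```

View pics/c10.png

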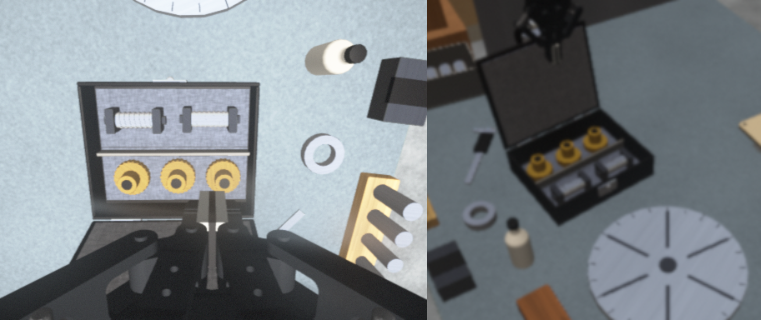

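All five parts are in their bays: worms at the top and wheels in the row below in the wrist view. The platter is empty. Next I take the closed fingers over and behind the lid.

Request:
{"method": "jog_arm", "body": {"commands": [{"gripper": 0,"delta_pos": [-8.3,30.7,0],"roll": 0},{"gripper": 0,"delta_pos": [-8.3,30.7,0],"roll": 0},{"gripper": 0,"delta_pos": [-8.3,30.7,0],"roll": 0},{"gripper": 0,"delta_pos": [-8.3,30.7,0],"roll": 0},{"gripper": 0,"delta_pos": [-8.3,30.7,0],"roll": 0},{"gripper": 0,"delta_pos": [-8.3,30.7,0],"roll": 0},{"gripper": 0,"delta_pos": [-8.3,30.7,0],"roll": 0},{"gripper": 0,"delta_pos": [-8.3,30.7,0],"roll": 0},{"gripper": 0,"delta_pos": [-8.3,30.7,0],"roll": 0},{"gripper": 0,"delta_pos": [-8.3,30.7,3],"roll": 0},{"gripper": 0,"delta_pos": [-8.3,30.7,6],"roll": 0},{"gripper": 0,"delta_pos": [-8.3,30.7,9.5],"roll": 0},{"gripper": 0,"delta_pos": [-8.3,30.7,9.5],"roll": 0},{"gripper": 0,"delta_pos": [-8.3,30.7,9.5],"roll": 0}]}}

```text
clock: 41.15
eef_pos: [0.5403, -0.4174, 0.253]
orientation: [[0.992, 0.121, 0.028], [0.121, -0.993, 0.018], [0.03, -0.014, -0.999]]
force: [0.8, -0.2, -0.5]
gripper_width: -0.0002
```

```bash
python3 snap.py wrist w11; python3 snap.py scene s11; python3 -c "
import cv2,numpy as np
a=cv2.imread('pics/w11.png');b=cv2.imread('pics/s11.png')[10:240,80:340]
cv2.imwrite('pics/c11.png',np.hstack([cv2.resize(a,(427,320)),cv2.resize(b,(362,320))]))"
```

```text
[ 0.5403 -0.4174  0.253 ] [ 0.8 -0.2 -0.5] -0.00018450699664139457
[ 0.5405 -0.4187  0.2543] [ 1.1 -0.5  0.3] 0.00021391418812895257
```

View pics/c11.png

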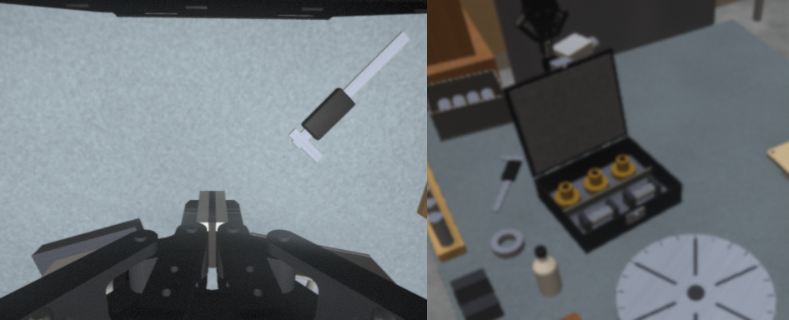

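The fingers are behind the lid, whose edge runs along the top of the wrist view. Now I push it up and over.

Request:
{"method": "jog_arm", "body": {"commands": [{"gripper": 0,"delta_pos": [0,-1,1.3],"roll": 0},{"gripper": 0,"delta_pos": [0,-2.5,1.3],"roll": 0},{"gripper": 0,"delta_pos": [0,-4,1.3],"roll": 0},{"gripper": 0,"delta_pos": [0,-5.5,1.3],"roll": 0},{"gripper": 0,"delta_pos": [0,-7,1.3],"roll": 0},{"gripper": 0,"delta_pos": [0,-8.5,1.3],"roll": 0},{"gripper": 0,"delta_pos": [0,-10,1.3],"roll": 0},{"gripper": 0,"delta_pos": [0,-11.5,1.3],"roll": 0},{"gripper": 0,"delta_pos": [0,-12.5,1.3],"roll": 0},{"gripper": 0,"delta_pos": [0,-14,1],"roll": 0},{"gripper": 0,"delta_pos": [0,-15.5,0.7],"roll": 0},{"gripper": 0,"delta_pos": [0,-17.4,0.7],"roll": 0},{"gripper": 0,"delta_pos": [0,-17.4,0.7],"roll": 0}]}}

```text
clock: 42.55
eef_pos: [0.5195, -0.2422, 0.2495]
orientation: [[0.992, 0.124, 0.029], [0.124, -0.992, 0.019], [0.031, -0.015, -0.999]]
force: [0.5, -0.0, -0.4]
gripper_width: -0.0
```

```bash
python3 snap.py wrist w12; python3 snap.py scene s12; python3 -c "
import cv2,numpy as np
a=cv2.imread('pics/w12.png');b=cv2.imread('pics/s12.png')[10:240,80:340]
cv2.imwrite('pics/c12.png',np.hstack([cv2.resize(a,(427,320)),cv2.resize(b,(362,320))]))"
```

```text
[ 0.5195 -0.2422  0.2495] [ 0.5 -0.  -0.4] -1.550895452066645e-05
[ 0.5197 -0.2439  0.2496] [-0.4 -0.5 -0.9] -5.827741224997379e-05
```

View pics/c12.png

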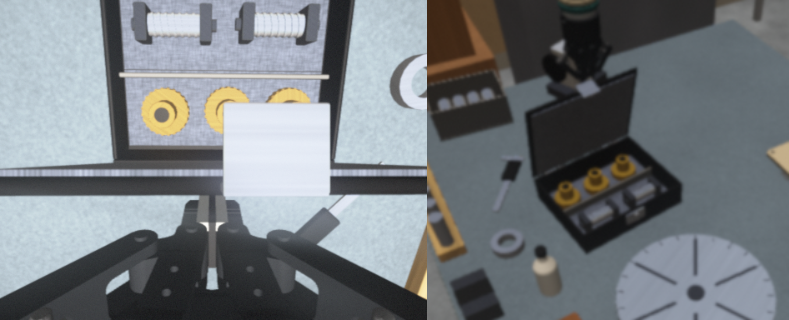

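The lid is now about upright, with the white tongue in front of the fingertips at (275,150) in the left crop. I follow its arc down.

Request:
{"method": "jog_arm", "body": {"commands": [{"gripper": 0,"delta_pos": [0,-1.6,0.4],"roll": 0},{"gripper": 0,"delta_pos": [0,-3.2,1.1],"roll": 0},{"gripper": 0,"delta_pos": [0,-4.7,1.9],"roll": 0},{"gripper": 0,"delta_pos": [0,-6.1,2.8],"roll": 0},{"gripper": 0,"delta_pos": [0,-7.5,3.8],"roll": 0},{"gripper": 0,"delta_pos": [0,-8.8,4.8],"roll": 0},{"gripper": 0,"delta_pos": [0,-9.9,6],"roll": 0},{"gripper": 0,"delta_pos": [0,-11,7.3],"roll": 0},{"gripper": 0,"delta_pos": [0,-11.9,8.6],"roll": 0},{"gripper": 0,"delta_pos": [0,-12.7,10],"roll": 0},{"gripper": 0,"delta_pos": [0,-13.4,11.5],"roll": 0},{"gripper": 0,"delta_pos": [0,-14,13],"roll": 0},{"gripper": 0,"delta_pos": [0,-14.5,14.3],"roll": 0},{"gripper": 0,"delta_pos": [0,-14.5,14.3],"roll": 0},{"gripper": 0,"delta_pos": [0,-14.5,14.3],"roll": 0}]}}

```text
clock: 44.15
eef_pos: [0.5059, -0.0982, 0.1081]
orientation: [[0.992, 0.122, 0.029], [0.122, -0.992, 0.016], [0.031, -0.013, -0.999]]
force: [0.1, -0.5, 0.4]
gripper_width: 0.0003
```

```bash
python3 snap.py wrist w13; python3 snap.py scene s13; python3 -c "
import cv2,numpy as np
a=cv2.imread('pics/w13.png');b=cv2.imread('pics/s13.png')[10:240,80:340]
cv2.imwrite('pics/c13.png',np.hstack([cv2.resize(a,(427,320)),cv2.resize(b,(362,320))]))"
```

```text
[ 0.5059 -0.0982  0.1081] [ 0.1 -0.5  0.4] 0.0003075690368866176
[ 0.5064 -0.0987  0.1086] [ 0.3 -0.  -0.6] 4.789356024010874e-05
```

View pics/c13.png

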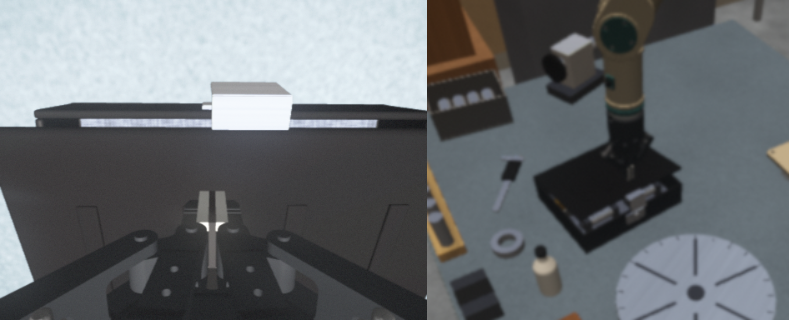

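The lid is nearly down, with a narrow gap left at its free edge. The fingers rest on its outer face.

Request:
{"method": "jog_arm", "body": {"commands": [{"gripper": 0,"delta_pos": [0,-1,0.5],"roll": 0},{"gripper": 0,"delta_pos": [0,-2,1],"roll": 0},{"gripper": 0,"delta_pos": [0,-2.5,1.7],"roll": 0},{"gripper": 0,"delta_pos": [0,-2.5,2.3],"roll": 0},{"gripper": 0,"delta_pos": [0,-2.5,2.8],"roll": 0},{"gripper": 0,"delta_pos": [0,-2.5,3.2],"roll": 0},{"gripper": 0,"delta_pos": [0,-2.5,3.6],"roll": 0},{"gripper": 0,"delta_pos": [0,-2.5,3.9],"roll": 0},{"gripper": 0,"delta_pos": [0,-2.5,4.1],"roll": 0},{"gripper": 0,"delta_pos": [0,-2.5,4.1],"roll": 0},{"gripper": 0,"delta_pos": [0,-2.5,4.1],"roll": 0}]}}

```text
clock: 45.35
eef_pos: [0.5044, -0.0725, 0.07]
orientation: [[0.992, 0.122, 0.031], [0.121, -0.992, 0.019], [0.033, -0.015, -0.999]]
force: [-5.7, 4.2, 27.5]
gripper_width: -0.0
```

Request:
{"method": "jog_arm", "body": {"commands": [{"gripper": 0,"delta_pos": [0,0,0.15],"roll": 0},{"gripper": 0,"delta_pos": [0,0,0.15],"roll": 0},{"gripper": 0,"delta_pos": [0,0,0],"roll": 0},{"gripper": 0,"delta_pos": [0,0,-2],"roll": 0},{"gripper": 0,"delta_pos": [0,0,-6],"roll": 0},{"gripper": 0,"delta_pos": [0,-2,-11],"roll": 0},{"gripper": 0,"delta_pos": [0,-6,-16],"roll": 0},{"gripper": 0,"delta_pos": [0,-11,-20],"roll": 0},{"gripper": 0,"delta_pos": [0,-15,-22],"roll": 0},{"gripper": 0,"delta_pos": [0,-15,-22],"roll": 0},{"gripper": 0,"delta_pos": [0,-15,-22],"roll": 0},{"gripper": 0,"delta_pos": [0,-15,-22],"roll": 0}]}}

```text
clock: 46.55
eef_pos: [0.4793, 0.0718, 0.2918]
orientation: [[0.992, 0.122, 0.031], [0.122, -0.992, 0.018], [0.033, -0.014, -0.999]]
force: [0.4, -0.3, -0.3]
gripper_width: -0.0001
```

```bash
python3 snap.py wrist w14; python3 snap.py scene s14; python3 -c "
import cv2,numpy as np
a=cv2.imread('pics/w14.png');b=cv2.imread('pics/s14.png')
cv2.imwrite('pics/c14.png',np.hstack([cv2.resize(b[80:240,120:280],(400,400),interpolation=cv2.INTER_CUBIC),cv2.resize(b,(400,300))[:300] if 0 else cv2.resize(b,(400,400))]))"
```

```text
[0.4793 0.0718 0.2918] [ 0.4 -0.3 -0.3] -8.275026722437276e-05
[0.4791 0.071  0.2914] [ 0.8 -0.1 -0.1] -4.1017236123985074e-05
```

View pics/c14.png

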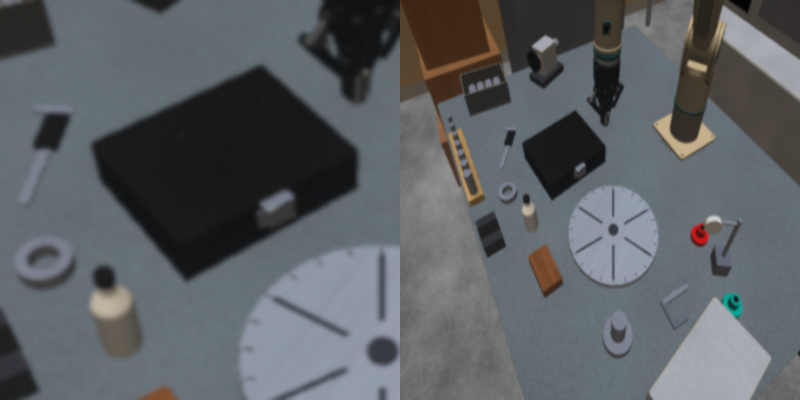

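The case is flat shut with the tongue over the catch at (278,208) in the left crop. No gap shows, the bystanders are in place and the platter is empty, so I hand it in.

```bash
python3 -c "
from rig import job_done,observe
print(observe()['clock']); print(job_done())"
```

```text
46.65
the job is handed in; nothing more can be done
None
```

All five parts are in the case and its lid is pressed shut. I handed the job in at 46.65 s of robot time; no verdict was reported.

- **Parts:** The three wheels are in the hinge-side bay, hub up. The two worms lie in the catch-side bay. I lowered each part until the wrist force showed it touching the floor (3 to 17 N), then let go. A wrist and scene picture taken before closing showed all five in place.
- **Lid:** I swung it over from behind and pressed near the free edge with about 27 N. The fingertip read 70 mm, which is the height of a shut lid, and I then pressed about 1.5 mm further. With the arm withdrawn, the last picture shows the lid flat with the tongue over the catch. That is how I know it is shut: I did not measure the lid angle itself.
- **Surroundings:** By eye, the platter is empty and the bystanders and both look-alikes are where they were.
- **Disagreements:**
    - My first case position was about 6 mm off; I corrected it from a wrist picture before the first placement.
    - The tool's tilt from vertical grew to about 2° over the run, with no visible effect.
    - I viewed 15 pictures, one over the budget.

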